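Charge a grinding jar from the ball dispenser

TASK

Slide the open steel grinding jar along the worktop into the V-shaped nest under the low end of the ball dispenser's rails, until it sits against both faces. Then press the red pad of the rocking lever fully down so that its gate lifts and one ball rolls into the jar, let the lever come back up, and press once more, so that the jar ends with exactly two balls in it. Only push and press with the fingers: do not lift or tip the jar, touch the balls or disturb the other things, and leave the jar seated and the lever up.

Things in the scene. Friction and masses are not known exactly. Their poses are not given: they have to be found in the camera images.
- rocker (a joint): lever angle, rad: 0 at rest (red pad up, gate shut), 0.32 fully down on its stop (gate open; a ball passes from about 0.25). Sprung: about 1 N at the pad to start, 3 N fully down; it comes back up by itself. Each full press lets one ball roll out while a pin keeps the others back; the next moves up to the gate when the lever is fully up again
- press_pad (a point): top centre of the round red pad (36 mm across) on the lever's end nearest the robot, 75 mm from the pivot; about 87 mm above the worktop at rest and 63 mm fully pressed (it sinks about 24 mm, nearly straight down). Nothing is under it; the two cheeks of the pivot, 75 mm from it towards the rails, reach up to 80 mm
- gate (a point): lower edge of the steel gate plate on the other end of the rocking lever, above the rails; it rises about 14 mm when the pad is pressed
- dispenser: ball dispenser fixed to the worktop: aluminium base plate 150 x 235 x 12 mm with blue uprights and two sloping steel rails. Origin near the middle of the base, at worktop height; x points away from the pad (pad at -x), the balls run down towards its -y (about the robot's right), z up. Highest part (end stop) about 102 mm
- nest (a point): where the centre of the jar's underside lies when the jar is seated: on the worktop at the low end of the dispenser (165 mm towards its -y), against both rubber faces of a V-shaped nest 24 mm high that opens towards the dispenser's -y. The rails end above it, 12 mm short of the jar's centre, their undersides 47 mm above the worktop
- jar: open steel grinding jar, a round cup 64 mm across and 42 mm high, wall 5 mm, floor 6 mm thick, dark band round its foot, about 0.45 kg (0.3 to 0.65); standing loose on the worktop to the dispenser's -y side, 90 to 145 mm short of the nest; origin at the centre of its underside
- jar_floor (a point): centre of the jar's inner floor, 6 mm above its underside
- ball_1_center (a point): centre of polished steel ball 1 (20 mm across, 33 g) of the five that wait in a row on the rails; ball 1 rests against the gate, ball 5 is the highest
- ball_2_center (a point): centre of polished steel ball 2 (20 mm across, 33 g) of the five that wait in a row on the rails; ball 1 rests against the gate, ball 5 is the highest
- ball_3_center (a point): centre of polished steel ball 3 (20 mm across, 33 g) of the five that wait in a row on the rails; ball 1 rests against the gate, ball 5 is the highest
- ball_4_center (a point): centre of polished steel ball 4 (20 mm across, 33 g) of the five that wait in a row on the rails; ball 1 rests against the gate, ball 5 is the highest
- ball_5_center (a point): centre of polished steel ball 5 (20 mm across, 33 g) of the five that wait in a row on the rails; ball 1 rests against the gate, ball 5 is the highest
- weight_100: bystander: small brass-coloured weight with a knob, 26 mm across, 36 mm high
- weight_50: bystander: smaller brass-coloured weight with a knob, 21 mm across, 28 mm high
- marker: bystander: black and white marker pen, 135 mm long, lying on the worktop in front of the dispenser
- blower: bystander: black rubber hand blower with a white nozzle, 56 mm across, 111 mm high
- jar_lid: bystander: round steel lid of the grinding jar, 65 mm across, 14 mm high, lying apart from the jar
- bottle_s: bystander: small brown glass bottle with a light cap, 42 mm across, 95 mm high
Mind the look-alikes: they are no part of the job. What is shaped like the jar but blue or pink is not meant.

How it is judged:
By the outcome, as a careful person would: the job done as asked, in the order asked, and still so for the second after the job is handed in, with the robot touching nothing.
It also fails if it takes over 54 s, if anything falls off the work surface, if the arm or the gripper's body presses on something with over 40 N, if the wrist force passes 120 N, or if a joint passes its speed limit or range.

ROBOT

A 6-joint arm with a two-finger parallel gripper is mounted at the origin on a cart in front of the work surface, level with it; the furniture and walls round the work are solid. World frame = base frame: x ahead of the robot, y to its left, z up, the work surface at z = 0. Lengths are in m, angles in rad, forces in N, time in s.
With the tool pointing down it reaches from about 0.35 to 0.975 m from the base axis. Payload 17.4 kg.
Tool frame: the origin (TCP) lies at the centre of the arm's flange, where the gripper is bolted on; the fingertips stand 173 mm ahead of it and the grasp point (between the pads) lies 155 mm ahead of it; z points along the fingers, y is the line along which they close (so a half turn about z gives the same grasp; the last joint's range is limited). The gripper opens to 85 mm and grips with 20 to 120 N. Pads are 22 mm wide; open, the fingers measure 114 mm over their backs; the gripper's body (76 mm by 85 mm) begins 54 mm behind the grasp point. The pads swing forward as they close: fully open they stand 13 mm farther back than shut.
Start: joints at [1.309, 0.116, 1.442, -0, 1.584, -0.038], TCP at [0.15, 0.658, 0.405] pointing down, gripper open.
Joint ranges: [-2.83, 2.83], [-0.83, 2.19], [0.07, 2.5], [-1.14, 4.28], [0.01, 3], [-2.97, 2.97]. Speed limits (rad/s): [1.89, 1.89, 2.22, 3.14, 3.14, 3.14].

INTERFACE

Orientations are given as a 3x3 rotation matrix whose columns are the frame's x, y, z axes.
In Python, from plant import bot gives the robot as it stands.
- The arm moves only by the tool apply_moves, never from a script. Its argument "rows" is a list of rows, each a list of 7 numbers: the turn, a rotation vector about the tool's x, y, z in degrees, then the shift along the tool's x, y, z in mm, then the opening, from 0 (shut) to 1 (fully open). A call has 1 to 5 rows; each row is the pose to reach, as a shift and turn from the pose commanded when the call began, along the tool's axes at that moment; what a row does not reach only later rows make up. A row lasts 1/10 s, in which the tool goes at most 50 mm and 8.59 degrees, less where a joint would pass 70% of its speed; a pose out of reach is approached as far as the arm can. A call with a gripper value outside its range is refused whole. The fingers move at their own pace and stop on an object; "force" is the grip in N (left out, the last holds). Time passes only in rows, so rows that repeat a pose let the fingers close. It gives the time, the measured TCP pose, the force, the opening and the grip force at its end, in the units of the state.
- bot.read_state(): the state, without advancing time (a new reading comes with each control period).
- bot.get_image(name): name is "side" or "top" or "wrist"; returns the picture (420x560x3 uint8, blue, green, red); there is no depth.
- bot.camera_info(name): a dict with "vfov" (degrees; the focal length in pixels is half the picture's height over the tangent of half this angle, whatever the lens; pixels are square), "cx", "cy" (the principal point, pixels), "position" and "attitude" of the camera in the world; the wrist camera has in their place "T_tool_cam" (4x4, takes a point from camera to tool coordinates, whose origin is the TCP and whose axes are the flange's). Camera axes: x right, y down, z forward; pixel columns grow to the right and rows downward; lengths in m; the calibration is good to about 2 mm. A picture is of the moment at which its call begins: read the wrist's pose just before it. camera_info takes no time and is no camera call.
- bot.job_done(): hands the job in; it is judged then, once.
The state is a dict: "time_s": time; "joint_positions": joint angles; "joint_velocities": joint speeds; "tau": joint torques, N m; "ee_pos": TCP position; "tool_rot": TCP orientation; "ft_force": force on the tool from outside, world axes, zero at the start; "moment": the same for the moment, N m; "opening": finger opening in m; "grip_force": force on a finger pad.
Only numpy, scipy, OpenCV 4.12 (cv2) and the standard library are available. Lean on these libraries where they do the work, as an engineer would, in place of code of your own. Each camera call takes 0.05 s, during which the arm holds its last target. There are 200 camera calls.

## Working session

There is one attempt and no reset: what is moved stays moved. The work goes in short steps, Python scripts to look and compute and a tool call to move; the robot and the scene stay as the last step left them, time stands still between calls to the robot, and variables do not carry over. Pictures are saved under pics/ and viewed, at most 10 in all, crops included, and the job is handed in when it is done.

Besides the shell and the picture viewer there is one more tool, called as name(argument=value, ...) on one line, values as JSON. apply_moves: Moves the arm, as the interface text tells. Its arguments: {"type":"object","properties":{"rows":{"type":"array","items":{"type":"array","items":{"type":"number"}}},"force":{"type":"number"}},"required":["rows"]}

```bash
mkdir -p pics; python3 - <<'E'
from plant import bot
import cv2
for n in ("top","side"):
    c=bot.camera_info(n);print(n,c)
    im=bot.get_image(n);cv2.imwrite(f"pics/{n}0.png",im)
    cv2.imwrite(f"pics/{n}0x.png",cv2.resize(im,(800,600),interpolation=cv2.INTER_CUBIC))
print(bot.camera_info("wrist"));s=bot.read_state();print(s["ee_pos"],s["tool_rot"],s["time_s"],s["opening"])
E
```

```text
top {'vfov': 55.23128073176402, 'cx': 269.5179539398269, 'cy': 208.72492150449088, 'position': array([ 0.30919223, -0.00668196,  1.19843287]), 'attitude': array([[ 0.02738419, -0.98083451,  0.19290873],
       [-0.99961846, -0.02756644,  0.00173984],
       [ 0.00361132, -0.19288278, -0.98121516]])}
side {'vfov': 42.04347997436818, 'cx': 274.13041368826833, 'cy': 201.93057836230858, 'position': array([ 0.05872142, -1.23856792,  0.77712374]), 'attitude': array([[ 0.93157984, -0.17354561,  0.31943845],
       [-0.36352179, -0.43671734,  0.82287901],
       [-0.00330273, -0.88270034, -0.46992469]])}
{'vfov': 69.70850422256218, 'cx': 280.11033543559773, 'cy': 206.31421972515685, 'T_tool_cam': array([[-4.53386311e-04, -9.55156847e-01, -2.96099968e-01,
         7.60601466e-02],
       [ 9.99999844e-01, -3.36531137e-04, -4.45613760e-04,
         7.70047198e-04],
       [ 3.25984175e-04, -2.96100124e-01,  9.55156851e-01,
         3.02462002e-02],
       [ 0.00000000e+00,  0.00000000e+00,  0.00000000e+00,
         1.00000000e+00]])}
[0.14983055 0.65816752 0.40403882] [[-9.75055618e-01  2.21960491e-01 -2.88299501e-04]
 [ 2.21960672e-01  9.75055084e-01 -1.02129058e-03]
 [ 5.44217351e-05 -1.05980627e-03 -9.99999437e-01]] 0.1 0.08546277858448402
```

View pics/top0x.png

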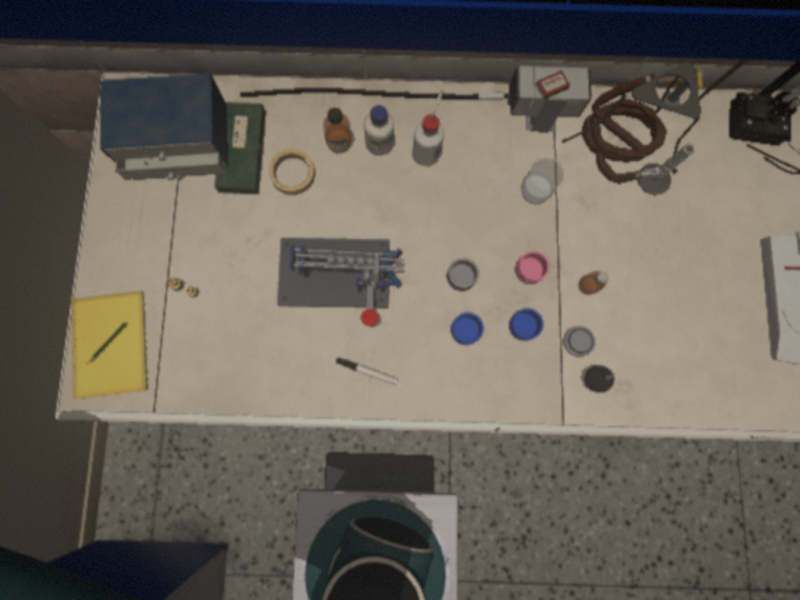

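View pics/side0x.png

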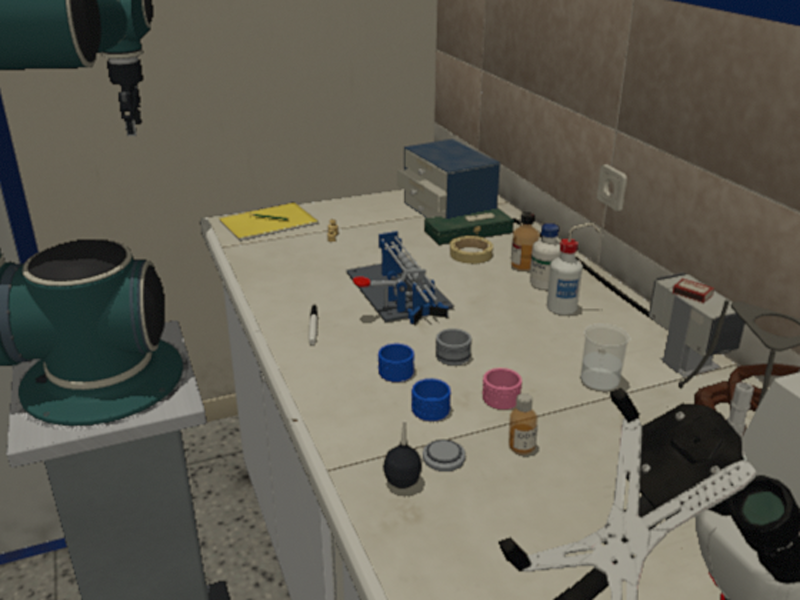

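Top view (800x600 px): the candidates for the jar are the grey open cup (462,274), grey disc (578,341, the flat lid), blue cups (467,328) and (526,324), and the pink cup (532,267). By the description it is the grey cup next to the rails' low end. The red pad is at (370,317). I'll check this in a close crop.

```bash
python3 - <<'E'
import cv2
im=cv2.imread("pics/top0.png")
cv2.imwrite("pics/crop1.png",cv2.resize(im[155:275,190:350],(800,600),interpolation=cv2.INTER_CUBIC))
im=cv2.imread("pics/side0.png")
cv2.imwrite("pics/crop2.png",cv2.resize(im[150:270,215:375],(800,600),interpolation=cv2.INTER_CUBIC))
E
```

```text
(no output)
```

View pics/crop1.png

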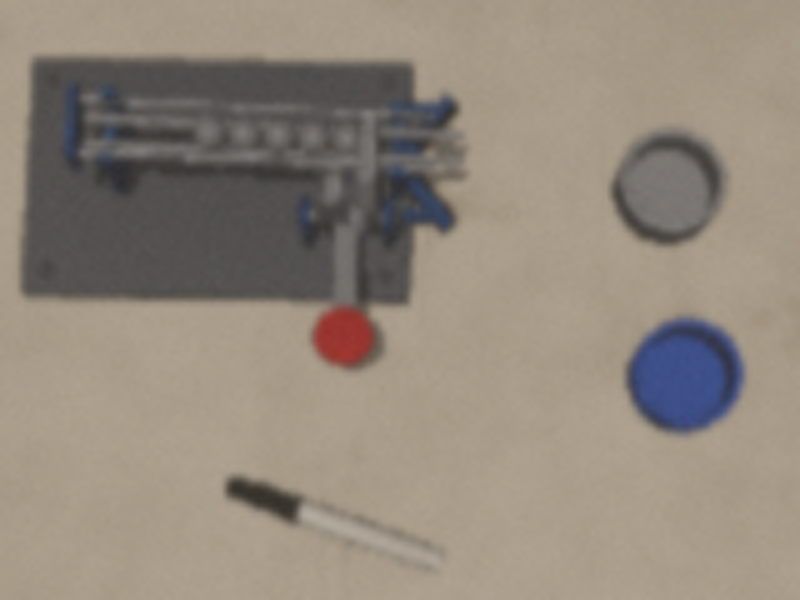

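View pics/crop2.png

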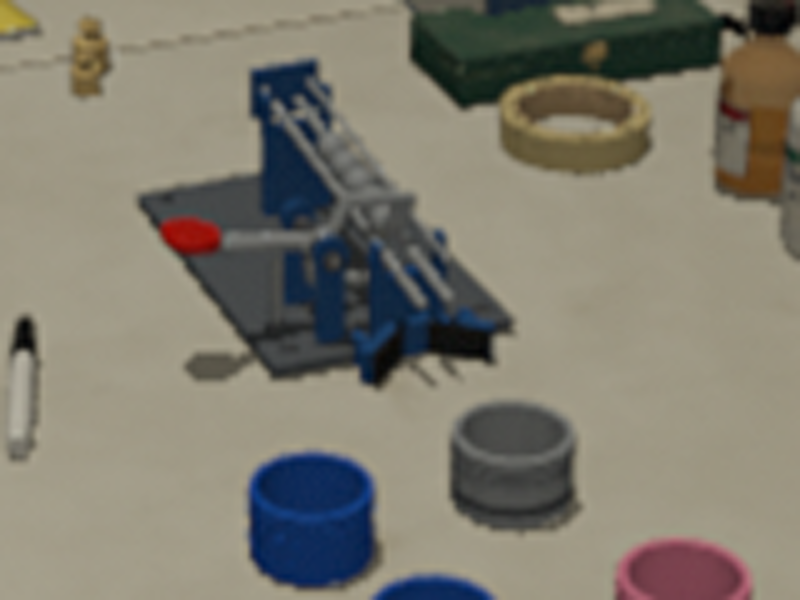

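Crops: the jar is the grey open cup with the dark foot band, rim centre crop1 (669,186). Pad is at (345,337), base-plate corners at (33,58), (413,63), (408,303), (23,296), rail ends near (463,137) and (463,172). The V-nest arms end at about (455,105) and (445,222).

```bash
cat > h.py <<'E'
import numpy as np
from plant import bot
def ray(cam,u,v,z,pose=None):
    c=bot.camera_info(cam); f=210/np.tan(np.radians(c["vfov"]/2))
    if cam=="wrist":
        R0,p0=pose; T=c["T_tool_cam"]; R=R0@T[:3,:3]; p=p0+R0@T[:3,3]
    else: R=c["attitude"];p=c["position"]
    d=R@np.array([(u-c["cx"])/f,(v-c["cy"])/f,1]); return p+d*(z-p[2])/d[2]
def c1(u,v,z): return ray("top",190+(u+.5)/5-.5,155+(v+.5)/5-.5,z)
def c2(u,v,z): return ray("side",215+(u+.5)/5-.5,150+(v+.5)/5-.5,z)
E
python3 - <<'E'
from h import *
np.set_printoptions(precision=4,suppress=True)
print("jar top",c1(669,186,.042),"side rim",c2(513,440,.042),"side foot",c2(513,485,0))
print("pad",c1(345,337,.087),c2(191,236,.087))
C=[c1(*p,.012) for p in [(33,58),(413,63),(408,303),(23,296)]]
for c in C: print("corner",c)
m=np.mean(C,0);ey=((C[0]-C[1])+(C[3]-C[2]))/2;ex=((C[0]-C[3])+(C[1]-C[2]))/2
print(m,np.linalg.norm(ey),np.linalg.norm(ex),np.degrees(np.arctan2(-ey[0],ey[1])),np.degrees(np.arctan2(ex[1],ex[0])))
for p in [(463,137),(463,172)]: print("rail",c1(*p,.053))
for p in [(450,105),(445,222),(410,105),(410,180)]: print("nest",c1(*p,.024))
for n,p in dict(b1=(467,328)).items():
    q=ray("top",p[0]*.7,p[1]*.7,.042);print(n,q)
print("blue",c1(685,375,.042))
E
```

```text
jar top [ 0.5921 -0.1628  0.042 ] side rim [ 0.5901 -0.1721  0.042 ] side foot [ 0.6013 -0.1517  0.    ]
pad [0.4889 0.0248 0.087 ] [0.4845 0.0193 0.087 ]
corner [0.6693 0.2244 0.012 ]
corner [ 0.6728 -0.0093  0.012 ]
corner [ 0.5228 -0.0102  0.012 ]
corner [0.5206 0.2211 0.012 ]
[0.5963 0.1065 0.012 ] 0.23244394979319472 0.14936073716562262 0.6990638696111702 0.8096231856318336
rail [ 0.6157 -0.0398  0.053 ]
rail [ 0.5944 -0.0403  0.053 ]
nest [ 0.6432 -0.0323  0.024 ]
nest [ 0.5705 -0.031   0.024 ]
nest [ 0.6425 -0.0081  0.024 ]
nest [ 0.5958 -0.0093  0.024 ]
b1 [ 0.4794 -0.1731  0.042 ]
blue [ 0.4794 -0.1722  0.042 ]
```

apply_moves(rows=[[0, 0, 8, -40, -30, 0, 0.47], [0, 0, 16, -80, -60, 0, 0.47], [0, 0, 24, -120, -90, 0, 0.47], [0, 0, 32, -160, -120, 0, 0.47], [0, 0, 40, -200, -150, 0, 0.47]])

```text
time_s: 0.6
ee_pos: [0.3123, 0.4658, 0.4044]
tool_rot: [[-0.6, 0.8, -0.0], [0.8, 0.6, -0.0], [-0.0, -0.0, -1.0]]
ft_force: [-0.0, 0.6, 1.1]
opening: 0.0397
grip_force: 0.0
```

apply_moves(rows=[[0, 0, 8, -49, 3, 0, 0.47], [0, 0, 16, -98, 6, 0, 0.47], [0, 0, 24, -147, 9, 0, 0.47], [0, 0, 32, -196, 12, 0, 0.47], [0, 0, 37, -245, 14, 0, 0.47]])

```text
time_s: 1.1
ee_pos: [0.4716, 0.279, 0.4046]
tool_rot: [[0.002, 1.0, -0.0], [1.0, -0.002, -0.0], [-0.0, -0.0, -1.0]]
ft_force: [1.1, 0.7, 0.5]
opening: 0.0397
grip_force: 0.0
```

apply_moves(rows=[[0, 0, 0, -48, 11, 0, 0.47], [0, 0, 0, -96, 22, 0, 0.47], [0, 0, 0, -144, 33, 0, 0.47], [0, 0, 0, -192, 44, 0, 0.47], [0, 0, 0, -240, 55, 0, 0.47]])

```text
time_s: 1.6
ee_pos: [0.5264, 0.0389, 0.4046]
tool_rot: [[-0.003, 1.0, 0.0], [1.0, 0.003, -0.0], [-0.0, 0.0, -1.0]]
ft_force: [0.3, 0.3, -1.1]
opening: 0.0401
grip_force: 0.0
```

apply_moves(rows=[[0, 0, 0, -48, 12, 0, 0.47], [0, 0, 0, -96, 24, 0, 0.47], [0, 0, 0, -144, 36, 0, 0.47], [0, 0, 0, -192, 48, 0, 0.47], [0, 0, 0, -240, 60, 0, 0.47]])

```text
time_s: 2.1
ee_pos: [0.5873, -0.201, 0.4044]
tool_rot: [[-0.003, 1.0, -0.0], [1.0, 0.003, 0.0], [0.0, -0.0, -1.0]]
ft_force: [0.8, 1.1, 0.2]
opening: 0.0403
grip_force: 0.0
```

apply_moves(rows=[[0, 0, 0, -31, 3, 0, 0.47], [0, 0, 0, -31, 3, 0, 0.47], [0, 0, 0, -31, 3, 0, 0.47]])

```text
time_s: 2.4
ee_pos: [0.5903, -0.2304, 0.4041]
tool_rot: [[-0.002, 1.0, -0.001], [1.0, 0.002, 0.001], [0.001, -0.001, -1.0]]
ft_force: [-0.4, -0.1, -0.1]
opening: 0.0399
grip_force: 0.0
```

```bash
python3 - <<'E'
from plant import bot
import cv2,pickle
s=bot.read_state();im=bot.get_image("wrist")
pickle.dump((s["tool_rot"],s["ee_pos"]),open("w1.pkl","wb"));print(s["ee_pos"],s["tool_rot"])
cv2.imwrite("pics/w1.png",im);cv2.imwrite("pics/w1x.png",cv2.resize(im,(800,600),interpolation=cv2.INTER_CUBIC))
E
```

```text
[ 0.59026143 -0.23036043  0.40406364] [[-1.84228067e-03  9.99997809e-01 -9.94452839e-04]
 [ 9.99998125e-01  1.84287342e-03  5.95476215e-04]
 [ 5.97307561e-04 -9.93353939e-04 -9.99999328e-01]]
```

View pics/w1x.png

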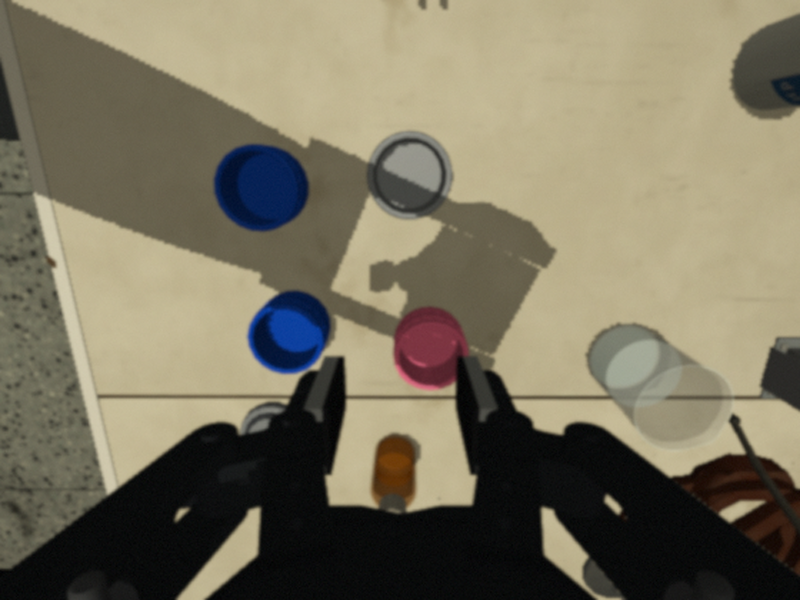

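Wrist view: the jar's rim centre is (410,174), rail tips are near (422,5) and (445,5). The pink cup's rim is around (430,350), clear of the descent slot.

```bash
python3 - <<'E'
from h import *
import pickle
P=pickle.load(open("w1.pkl","rb"))
for n,u,v,z in [("jar",410,174,.042),("railL",423,8,.047),("railR",445,8,.047),("pink",430,348,.042),("blue",260,187,.042)]:
    print(n,ray("wrist",u*.7,v*.7,z,P).round(4))
E
```

```text
jar [ 0.5968 -0.1629  0.042 ]
railL [ 0.6043 -0.0574  0.047 ]
railR [ 0.6188 -0.0574  0.047 ]
pink [ 0.6147 -0.3034  0.042 ]
blue [ 0.4845 -0.1724  0.042 ]
```

apply_moves(rows=[[0, 0, 0, -2, 4, 50, 0.47], [0, 0, 0, -2, 4, 100, 0.47], [0, 0, 0, -2, 4, 150, 0.47], [0, 0, 0, -2, 4, 190, 0.47], [0, 0, 0, -2, 4, 217, 0.47]])

```text
time_s: 2.95
ee_pos: [0.5936, -0.2301, 0.1847]
tool_rot: [[-0.005, 1.0, -0.002], [1.0, 0.005, 0.001], [0.001, -0.002, -1.0]]
ft_force: [1.3, -0.6, 0.1]
opening: 0.04
grip_force: 0.0
```

```bash
python3 - <<'E'
from plant import bot
import cv2
s=bot.read_state();print(s["ee_pos"],s["ft_force"])
t=bot.get_image("top");d=bot.get_image("side")
a=cv2.resize(t[155:275,230:390],(400,300),interpolation=cv2.INTER_CUBIC);b=cv2.resize(d[190:310,260:420],(400,300),interpolation=cv2.INTER_CUBIC)
cv2.imwrite("pics/d1.png",cv2.hconcat([a,b]))
E
```

```text
[ 0.59363346 -0.23007037  0.18465798] [ 1.2520377  -0.64264911  0.07676475]
```

View pics/d1.png

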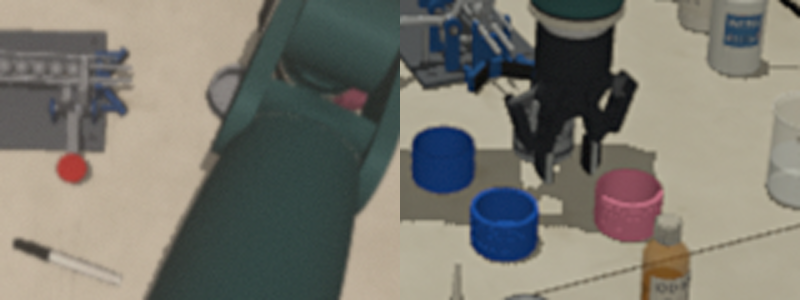

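Left crop: the jar is just beyond the arm, at about (225,90). Right crop: both fingertips are down on the table behind the jar, clear of the pink and blue cups. Now pushing.

apply_moves(rows=[[0, 0, 0, 12, 1, 0, 0.47], [0, 0, 0, 22, 2, 0, 0.47], [0, 0, 0, 27, 2, 0, 0.47], [0, 0, 0, 32, 3, 0, 0.47], [0, 0, 0, 38, 3, 0, 0.47]])

```text
time_s: 3.55
ee_pos: [0.5975, -0.1938, 0.1892]
tool_rot: [[-0.003, 1.0, 0.002], [1.0, 0.003, -0.002], [-0.002, 0.002, -1.0]]
ft_force: [-0.7, -7.1, 2.8]
opening: 0.0404
grip_force: 3.4
```

apply_moves(rows=[[0, 0, 0, 7, 1, 0, 0.47], [0, 0, 0, 14, 2, 0, 0.47], [0, 0, 0, 21, 3, 0, 0.47], [0, 0, 0, 28, 4, 0, 0.47], [0, 0, 0, 35, 5, 0, 0.47]])

```text
time_s: 4.05
ee_pos: [0.6025, -0.159, 0.1891]
tool_rot: [[-0.003, 1.0, 0.002], [1.0, 0.003, -0.002], [-0.002, 0.002, -1.0]]
ft_force: [-0.1, -7.6, 4.8]
opening: 0.0403
grip_force: 3.7
```

apply_moves(rows=[[0, 0, 0, 6, 1, 0, 0.47], [0, 0, 0, 12, 2, 0, 0.47], [0, 0, 0, 18, 3, 0, 0.47], [0, 0, 0, 24, 3, 0, 0.47], [0, 0, 0, 30, 4, 0, 0.47]])

```text
time_s: 4.55
ee_pos: [0.6063, -0.129, 0.1892]
tool_rot: [[-0.003, 1.0, 0.002], [1.0, 0.003, -0.002], [-0.002, 0.002, -1.0]]
ft_force: [-2.2, -7.0, 5.4]
opening: 0.04
grip_force: 3.8
```

apply_moves(rows=[[0, 0, 0, 5, 0, 0, 0.47], [0, 0, 0, 10, 0, 0, 0.47], [0, 0, 0, 15, 1, 0, 0.47], [0, 0, 0, 20, 1, 0, 0.47], [0, 0, 0, 25, 1, 0, 0.47]])

```text
time_s: 5.05
ee_pos: [0.6073, -0.104, 0.1891]
tool_rot: [[-0.003, 1.0, 0.002], [1.0, 0.003, -0.002], [-0.002, 0.002, -1.0]]
ft_force: [-0.1, -7.5, 4.4]
opening: 0.0404
grip_force: 3.7
```

```bash
python3 - <<'E'
from plant import bot
import cv2
s=bot.read_state();print(s["ee_pos"],s["ft_force"])
t=bot.get_image("top");d=bot.get_image("wrist")
cv2.imwrite("pics/w2.png",d)
a=cv2.resize(t[155:245,240:360],(400,300),interpolation=cv2.INTER_CUBIC);b=cv2.resize(d,(400,300),interpolation=cv2.INTER_AREA)
cv2.imwrite("pics/d2.png",cv2.hconcat([a,b]))
E
```

```text
[ 0.60730543 -0.10402459  0.18913144] [-0.12122329 -7.48149761  4.44291097]
```

View pics/d2.png

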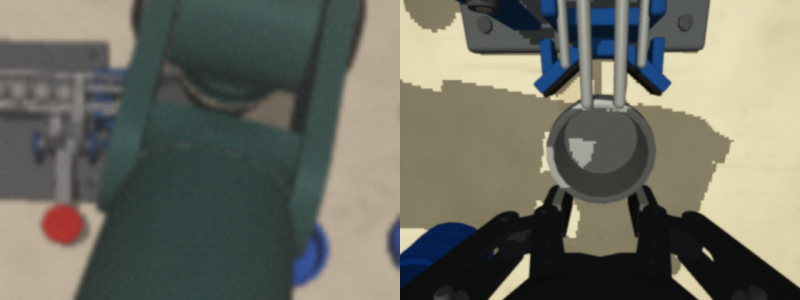

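The wrist half shows the jar (603,150) held in the two-finger fork, centred on the rails (587/620) and just short of the blue V arms (545 to 660). Continuing slowly until the force rises.

apply_moves(rows=[[0, 0, 0, 3, 0, 0, 0.47], [0, 0, 0, 6, 0, 0, 0.47], [0, 0, 0, 9, 0, 0, 0.47], [0, 0, 0, 10, 0, 0, 0.47]])

```text
time_s: 5.55
ee_pos: [0.6072, -0.0942, 0.1888]
tool_rot: [[-0.003, 1.0, 0.002], [1.0, 0.003, -0.001], [-0.001, 0.002, -1.0]]
ft_force: [0.7, -7.9, 6.4]
opening: 0.04
grip_force: 4.1
```

apply_moves(rows=[[0, 0, 0, 2, 0, 0, 0.47], [0, 0, 0, 4, 0, 0, 0.47]])

```text
time_s: 5.75
ee_pos: [0.6072, -0.0903, 0.1888]
tool_rot: [[-0.003, 1.0, 0.002], [1.0, 0.003, -0.001], [-0.001, 0.002, -1.0]]
ft_force: [-0.8, -8.3, 6.1]
opening: 0.0401
grip_force: 4.2
```

apply_moves(rows=[[0, 0, 0, 1, 0, 0, 0.47], [0, 0, 0, 2, 0, 0, 0.47]])

```text
time_s: 5.95
ee_pos: [0.6072, -0.0883, 0.1888]
tool_rot: [[-0.003, 1.0, 0.002], [1.0, 0.003, -0.001], [-0.002, 0.002, -1.0]]
ft_force: [0.2, -8.5, 6.2]
opening: 0.0401
grip_force: 4.2
```

apply_moves(rows=[[0, 0, 0, 1, 0, 0, 0.47], [0, 0, 0, 2, 0, 0, 0.47]])

```text
time_s: 6.15
ee_pos: [0.6072, -0.0864, 0.1888]
tool_rot: [[-0.003, 1.0, 0.002], [1.0, 0.003, -0.001], [-0.001, 0.002, -1.0]]
ft_force: [0.1, -8.3, 6.6]
opening: 0.04
grip_force: 4.2
```

apply_moves(rows=[[0, 0, 0, 1, 0, 0, 0.47], [0, 0, 0, 2, 0, 0, 0.47]])

```text
time_s: 6.35
ee_pos: [0.6072, -0.0844, 0.1888]
tool_rot: [[-0.003, 1.0, 0.002], [1.0, 0.003, -0.002], [-0.002, 0.002, -1.0]]
ft_force: [2.2, -15.0, 6.7]
opening: 0.0397
grip_force: 7.0
```

apply_moves(rows=[[0, 0, 0, 0.5, 0, 0, 0.47], [0, 0, 0, 1, 0, 0, 0.47]])

```text
time_s: 6.55
ee_pos: [0.6073, -0.0841, 0.1889]
tool_rot: [[-0.003, 1.0, 0.002], [1.0, 0.003, -0.003], [-0.003, 0.002, -1.0]]
ft_force: [1.8, -18.4, 5.1]
opening: 0.04
grip_force: 8.7
```

```bash
python3 - <<'E'
from plant import bot
import cv2
s=bot.read_state();print(s["ee_pos"],s["ft_force"])
d=bot.get_image("wrist")
cv2.imwrite("pics/w3.png",cv2.resize(d[20:320,80:480],(800,600),interpolation=cv2.INTER_CUBIC))
E
```

```text
[ 0.60728614 -0.08405417  0.18893703] [  1.8194877  -18.35162646   5.10448486]
```

View pics/w3.png

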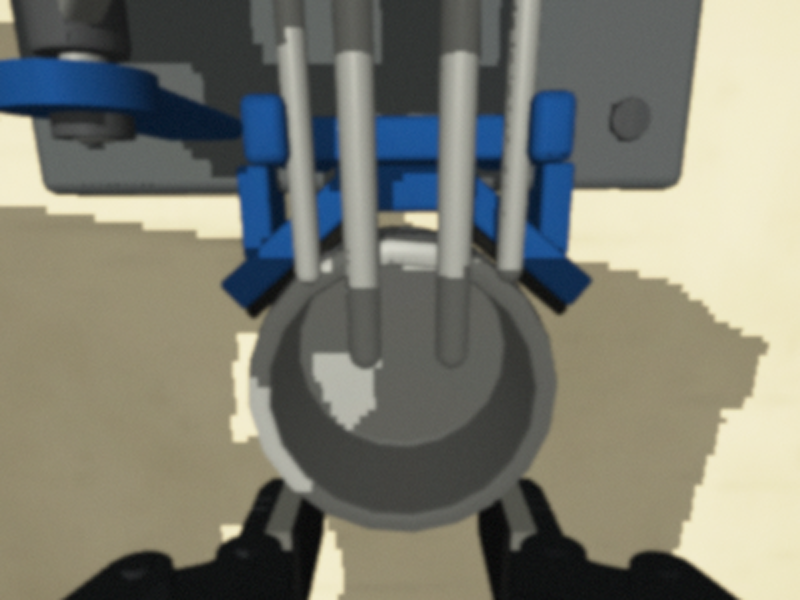

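The jar's rim (403,380) sits in the V below the rail ends (365 and 452), and the force rises against the rubber. The rim looks about 1 mm left of the V's middle (408), so I'll give it a small nudge and press.

apply_moves(rows=[[0, 0, 0, 0.5, 0.5, 0, 0.47], [0, 0, 0, 1, 1.5, 0, 0.47], [0, 0, 0, 1, 1.5, 0, 0.47]])

```text
time_s: 6.9
ee_pos: [0.6084, -0.0835, 0.1888]
tool_rot: [[-0.003, 1.0, 0.0], [1.0, 0.003, -0.004], [-0.004, 0.0, -1.0]]
ft_force: [-4.6, -21.7, 8.6]
opening: 0.0402
grip_force: 11.3
```

apply_moves(rows=[[0, 0, 0, 0.5, 0.5, 0, 0.47], [0, 0, 0, 1, 1, 0, 0.47], [0, 0, 0, 1, 1, 0, 0.47]])

```text
time_s: 7.2
ee_pos: [0.609, -0.0831, 0.1888]
tool_rot: [[-0.003, 1.0, -0.001], [1.0, 0.003, -0.006], [-0.006, -0.001, -1.0]]
ft_force: [-12.5, -28.4, 12.1]
opening: 0.04
grip_force: 15.8
```

Resistance has built up in both directions, so it is seated on both faces. Relaxing sideways, then backing straight off and up.

apply_moves(rows=[[0, 0, 0, 0, -1.5, 0, 0.47], [0, 0, 0, 0, -1.5, 0, 0.47], [0, 0, 0, -3, -1.5, 0, 0.47], [0, 0, 0, -18, -1.5, 0, 0.47], [0, 0, 0, -45, -1.5, 0, 0.47]])

```text
time_s: 7.7
ee_pos: [0.608, -0.1258, 0.1877]
tool_rot: [[-0.005, 1.0, -0.0], [1.0, 0.005, 0.001], [0.001, -0.0, -1.0]]
ft_force: [0.4, -0.3, 0.3]
opening: 0.0397
grip_force: 0.0
```

apply_moves(rows=[[0, 0, 0, 0, 0, -45, 0], [0, 0, 0, 0, 0, -95, 0], [0, 0, 0, 0, 0, -100, 0], [0, 0, 0, 0, 0, -100, 0]])

```text
time_s: 8.1
ee_pos: [0.6082, -0.1263, 0.2895]
tool_rot: [[-0.003, 1.0, 0.003], [1.0, 0.003, -0.0], [-0.0, 0.003, -1.0]]
ft_force: [-0.2, 0.0, -0.3]
opening: 0.0004
grip_force: 0.0
```

```bash
python3 - <<'E'
from plant import bot
import cv2,pickle
s=bot.read_state();print(s["ee_pos"],s["tool_rot"],s["opening"],s["ft_force"])
d=bot.get_image("wrist");pickle.dump((s["tool_rot"],s["ee_pos"]),open("w4.pkl","wb"))
cv2.imwrite("pics/w4.png",cv2.resize(d,(800,600),interpolation=cv2.INTER_CUBIC))
E
```

```text
[ 0.60817219 -0.12632562  0.28954076] [[-3.00720539e-03  9.99990842e-01  3.04499217e-03]
 [ 9.99995360e-01  3.00867061e-03 -4.76724992e-04]
 [-4.85882005e-04  3.04354443e-03 -9.99995250e-01]] 0.0004482711521630638 [-0.18846822  0.02915022 -0.2918064 ]
```

View pics/w4.png

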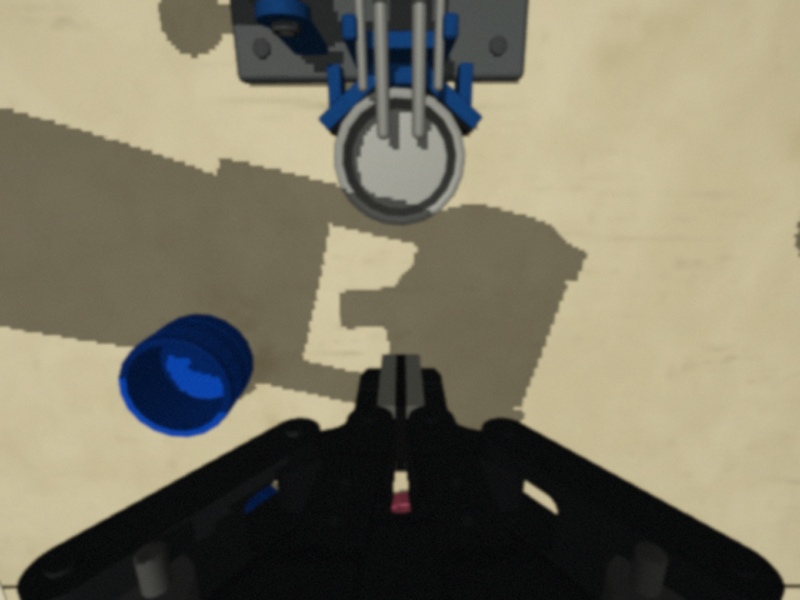

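The jar sits symmetrically (400,155) in the V (arms 325 to 478), upright. Gripper shut. Next I go above the pad.

apply_moves(rows=[[0, 0, 0, 0, -20, -20, 0], [0, 0, 0, 20, -60, -20, 0], [0, 0, 0, 60, -90, -20, 0], [0, 0, 0, 105, -110, -20, 0], [0, 0, 0, 150, -117, -20, 0]])

```text
time_s: 8.65
ee_pos: [0.4886, 0.0247, 0.306]
tool_rot: [[-0.002, 1.0, -0.002], [1.0, 0.002, 0.0], [0.0, -0.002, -1.0]]
ft_force: [1.3, 1.4, 0.5]
opening: -0.0001
grip_force: 0.0
```

apply_moves(rows=[[0, 0, 0, 0, 0, 0, 0], [0, 0, 0, 0, 0, 0, 0]])

```text
time_s: 8.85
ee_pos: [0.4903, 0.0245, 0.3064]
tool_rot: [[-0.005, 1.0, -0.002], [1.0, 0.005, -0.0], [-0.0, -0.002, -1.0]]
ft_force: [0.7, -1.0, -0.4]
opening: -0.0001
grip_force: 0.0
```

```bash
python3 - <<'E'
from h import *
import cv2,pickle
s=bot.read_state();print(s["ee_pos"],s["ft_force"])
d=bot.get_image("wrist");P=(s["tool_rot"],s["ee_pos"])
h=cv2.cvtColor(d,cv2.COLOR_BGR2HSV);m=((h[...,0]<8)|(h[...,0]>172))&(h[...,1]>150)&(h[...,2]>60)
n,l,st,c=cv2.connectedComponentsWithStats(m.astype(np.uint8))
for i in range(1,n):
    if st[i,4]>100: print(st[i],c[i],ray("wrist",*c[i],.087,P),ray("wrist",st[i][0],st[i][1]+st[i][3]/2,.087,P),ray("wrist",st[i][0]+st[i][2],st[i][1]+st[i][3]/2,.087,P),ray("wrist",c[i][0],st[i][1],.087,P),ray("wrist",c[i][0],st[i][1]+st[i][3],.087,P))
cv2.imwrite("pics/w5.png",cv2.resize(d,(800,600),interpolation=cv2.INTER_CUBIC))
E
```

```text
[0.49028552 0.02446107 0.30637694] [ 0.73404819 -1.00302258 -0.42860072]
[ 255  202   50   47 1846] [279.75135428 224.8808234 ] [0.48935773 0.02921014 0.087     ] [0.47277126 0.02867084 0.087     ] [0.50627424 0.02886542 0.087     ] [0.4892854  0.04518423 0.087     ] [0.48943784 0.01151787 0.087     ]
```

View pics/w5.png

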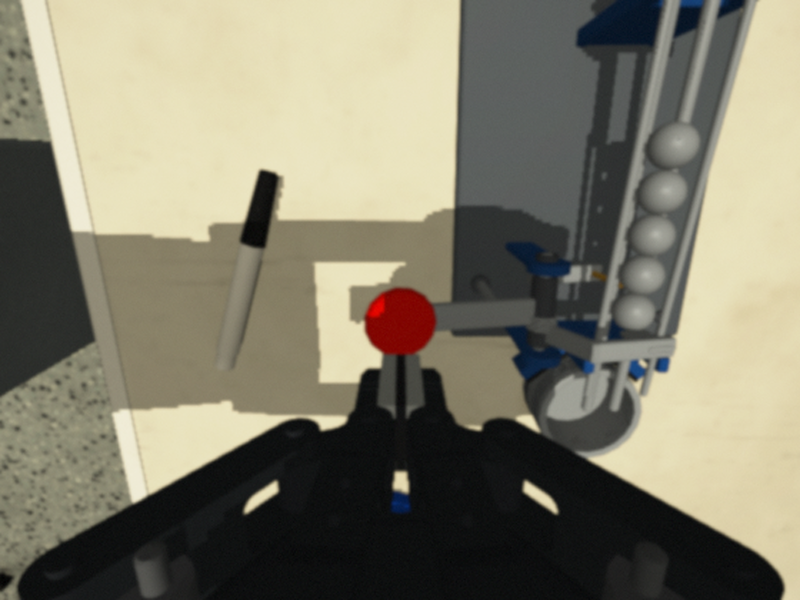

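The red pad is right ahead of the shut fingertips at (400,321), measured (0.4895, 0.028), and its size checks. Five balls wait in the row and the jar is in place. Now the first press.

apply_moves(rows=[[0, 0, 0, 2, 0, 15, 0], [0, 0, 0, 3, -1, 30, 0], [0, 0, 0, 3, -1, 38, 0], [0, 0, 0, 3, -1, 42, 0], [0, 0, 0, 3, -1, 46, 0]])

```text
time_s: 9.4
ee_pos: [0.4896, 0.0266, 0.2612]
tool_rot: [[-0.003, 1.0, -0.0], [1.0, 0.003, 0.0], [0.0, -0.0, -1.0]]
ft_force: [-0.1, 0.7, 0.7]
opening: -0.0001
grip_force: 0.0
```

apply_moves(rows=[[0, 0, 0, 0, 0, 5, 0], [0, 0, 0, 0, 0, 10, 0], [0, 0, 0, 0, 0, 15, 0], [0, 0, 0, 0, 0, 20, 0]])

```text
time_s: 9.8
ee_pos: [0.4895, 0.0269, 0.2415]
tool_rot: [[-0.003, 1.0, 0.0], [1.0, 0.003, 0.0], [0.0, 0.0, -1.0]]
ft_force: [-2.6, 0.3, 2.8]
opening: -0.0001
grip_force: 1.4
```

apply_moves(rows=[[0, 0, 0, 0, 0, 3, 0], [0, 0, 0, 0, 0, 5, 0], [0, 0, 0, 0, 0, 5, 0]])

```text
time_s: 10.1
ee_pos: [0.4895, 0.0268, 0.2366]
tool_rot: [[-0.003, 1.0, -0.0], [1.0, 0.003, -0.0], [-0.0, -0.0, -1.0]]
ft_force: [-2.1, 0.6, 3.5]
opening: -0.0002
grip_force: 1.5
```

apply_moves(rows=[[0, 0, 0, 0, 0, 1, 0], [0, 0, 0, 0, 0, 1, 0]])

```text
time_s: 10.3
ee_pos: [0.4896, 0.0268, 0.2361]
tool_rot: [[-0.003, 1.0, 0.0], [1.0, 0.003, -0.0], [-0.0, 0.0, -1.0]]
ft_force: [-5.0, -0.6, 7.0]
opening: 0.0001
grip_force: 3.5
```

The stop is reached (the force has jumped). Hold, then look.

apply_moves(rows=[[0, 0, 0, 0, 0, 0.5, 0], [0, 0, 0, 0, 0, 0.5, 0], [0, 0, 0, 0, 0, 0.5, 0], [0, 0, 0, 0, 0, 0.5, 0], [0, 0, 0, 0, 0, 0.5, 0]])

```text
time_s: 10.8
ee_pos: [0.4896, 0.0269, 0.2359]
tool_rot: [[-0.003, 1.0, 0.0], [1.0, 0.003, -0.0], [-0.0, 0.0, -1.0]]
ft_force: [-5.1, 0.5, 8.7]
opening: -0.0003
grip_force: 4.7
```

apply_moves(rows=[[0, 0, 0, 0, 0, 0, 0], [0, 0, 0, 0, 0, 0, 0], [0, 0, 0, 0, 0, 0, 0], [0, 0, 0, 0, 0, 0, 0], [0, 0, 0, 0, 0, 0, 0]])

```text
time_s: 11.3
ee_pos: [0.4896, 0.0269, 0.2359]
tool_rot: [[-0.003, 1.0, 0.0], [1.0, 0.003, 0.0], [0.0, 0.0, -1.0]]
ft_force: [-4.8, 0.6, 8.4]
opening: -0.0003
grip_force: 4.7
```

```bash
python3 - <<'E'
from plant import bot
import cv2
s=bot.read_state();print(s["ee_pos"],s["ft_force"])
d=bot.get_image("wrist");t=bot.get_image("side")
b=cv2.resize(t[170:260,225:345],(400,300),interpolation=cv2.INTER_CUBIC);a=cv2.resize(d[0:315,140:560],(400,300),interpolation=cv2.INTER_AREA)
cv2.imwrite("pics/p1.png",cv2.hconcat([a,b]))
E
```

```text
[0.48960584 0.02685804 0.23587345] [-4.79745922  0.62839262  8.39043636]
```

View pics/p1.png

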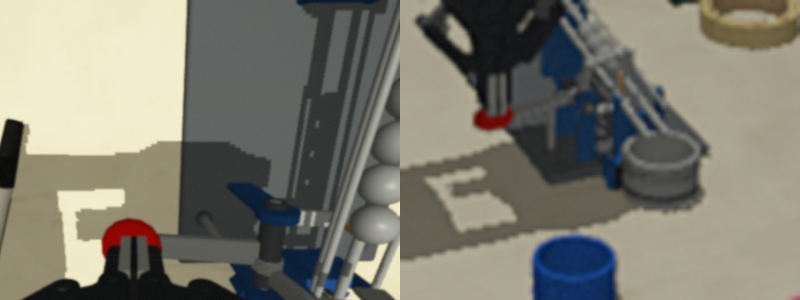

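I've now viewed 11 pictures, one over the limit of 10, so I'll view no more and check by numbers instead. That last view showed the pad down on its stop and the row held back with the gate up, with the jar still seated. I'll raise to the earlier hover pose and count the balls numerically.

apply_moves(rows=[[0, 0, 0, 0, 0, -10, 0], [0, 0, 0, 0, 0, -20, 0], [0, 0, 0, 0, 0, -30, 0], [0, 0, 0, 0, 0, -50, 0], [0, 0, 0, -3, 1, -71, 0]])

```text
time_s: 11.9
ee_pos: [0.4903, 0.024, 0.3072]
tool_rot: [[-0.003, 1.0, -0.0], [1.0, 0.003, 0.0], [0.0, -0.0, -1.0]]
ft_force: [0.1, -0.3, 0.1]
opening: 0.0001
grip_force: 0.0
```

apply_moves(rows=[[0, 0, 0, 0, 0, 0, 0], [0, 0, 0, 0, 0, 0, 0], [0, 0, 0, 0, 0, 0, 0], [0, 0, 0, 0, 0, 0, 0], [0, 0, 0, 0, 0, 0, 0]])

```text
time_s: 12.4
ee_pos: [0.4905, 0.0239, 0.3057]
tool_rot: [[-0.003, 1.0, -0.001], [1.0, 0.003, 0.0], [0.0, -0.001, -1.0]]
ft_force: [-0.3, -1.3, -0.3]
opening: 0.0001
grip_force: 0.0
```

```bash
cat > chk.py <<'E'
from h import *
import cv2,sys
s=bot.read_state();print(s["ee_pos"].round(4),s["time_s"])
d=bot.get_image("wrist");cv2.imwrite(f"pics/{sys.argv[1]}.png",d)
ref=cv2.resize(cv2.imread("pics/w5.png"),(560,420),interpolation=cv2.INTER_AREA)
for n,im in (("ref",ref),("now",d)):
    g=cv2.cvtColor(im,cv2.COLOR_BGR2GRAY)
    # red pad
    h=cv2.cvtColor(im,cv2.COLOR_BGR2HSV);m=((h[...,0]<8)|(h[...,0]>172))&(h[...,1]>150)&(h[...,2]>60)
    ys,xs=np.where(m[180:270,230:330]);print(n,"pad",xs.mean()+230,ys.mean()+180,len(xs))
    # jar
    c=cv2.HoughCircles(g[230:340,350:470],cv2.HOUGH_GRADIENT,1,60,param1=80,param2=15,minRadius=32,maxRadius=46)
    print(" jar",None if c is None else (c[0][:2]+[350,230,0]).round(1).tolist())
    # balls: brightness + match along the row
    t=cv2.cvtColor(ref,cv2.COLOR_BGR2GRAY)[121:148,450:479]
    r=cv2.matchTemplate(g[40:320,370:520],t,cv2.TM_CCOEFF_NORMED)
    pk=[]
    for _ in range(9):
        _,v,_,(x,y)=cv2.minMaxLoc(r)
        if v<.5:break
        pk.append((x+370+14,y+40+13,round(v,2)));cv2.circle(r,(x,y),13,-1,-1)
    print(" balls",sorted(pk,key=lambda p:p[1]))
    c=cv2.HoughCircles(cv2.resize(g[60:330,370:500],None,fx=3,fy=3,interpolation=cv2.INTER_CUBIC),cv2.HOUGH_GRADIENT,1,55,param1=80,param2=20,minRadius=34,maxRadius=60)
    print(" hough",None if c is None else sorted((c[0]/3+[370,60,0]).round(0).tolist(),key=lambda p:p[1]))
E
python3 chk.py w6
```

```text
[0.4905 0.0239 0.3057] 12.4
ref pad 279.77627302275187 224.87215601300107 1846
 jar [[409.5, 272.5, 43.1]]
 balls [(472, 100, 0.99), (464, 134, 1.0), (456, 165, 0.99), (450, 193, 0.98), (399, 194, 0.72), (443, 219, 0.94), (478, 243, 0.72), (418, 246, 0.77), (391, 284, 0.84)]
 hough [[446.0, 218.0, 12.0]]
now pad 279.1776947705443 224.33564567769477 1874
 jar [[411.5, 282.5, 36.4]]
 balls [(500, 124, 0.71), (464, 133, 1.0), (456, 164, 0.99), (450, 192, 0.98), (398, 193, 0.72), (443, 218, 0.94), (478, 242, 0.72), (418, 245, 0.77), (392, 271, 0.71)]
 hough [[441.0, 216.0, 14.0], [431.0, 286.0, 12.0]]
```

The row went from 5 balls to 4: the top position (472,100) is empty and the next ball is at the gate (443,218). A new circle shows inside the jar at (431,286), and the pad is back up. Second press.

apply_moves(rows=[[0, 0, 0, 2, 0, 15, 0], [0, 0, 0, 3, -1, 30, 0], [0, 0, 0, 3, -1, 38, 0], [0, 0, 0, 3, -1, 42, 0], [0, 0, 0, 3, -1, 46, 0]])

```text
time_s: 12.95
ee_pos: [0.4895, 0.0268, 0.2597]
tool_rot: [[-0.003, 1.0, -0.0], [1.0, 0.003, 0.0], [0.0, -0.0, -1.0]]
ft_force: [-0.4, -0.6, 0.3]
opening: -0.0001
grip_force: 0.4
```

apply_moves(rows=[[0, 0, 0, 0, 0, 5, 0], [0, 0, 0, 0, 0, 10, 0], [0, 0, 0, 0, 0, 15, 0], [0, 0, 0, 0, 0, 20, 0], [0, 0, 0, 0, 0, 24, 0]])

```text
time_s: 13.45
ee_pos: [0.4895, 0.0268, 0.2359]
tool_rot: [[-0.003, 1.0, -0.0], [1.0, 0.003, -0.0], [-0.0, -0.0, -1.0]]
ft_force: [-1.4, 0.5, 9.6]
opening: 0.0
grip_force: 4.9
```

apply_moves(rows=[[0, 0, 0, 0, 0, 1.5, 0], [0, 0, 0, 0, 0, 2.5, 0], [0, 0, 0, 0, 0, 2.5, 0], [0, 0, 0, 0, 0, 2.5, 0], [0, 0, 0, 0, 0, 2.5, 0]])

```text
time_s: 13.95
ee_pos: [0.4897, 0.0268, 0.235]
tool_rot: [[-0.003, 1.0, 0.001], [1.0, 0.003, -0.0], [-0.0, 0.001, -1.0]]
ft_force: [-9.3, 0.1, 18.2]
opening: -0.0003
grip_force: 9.6
```

apply_moves(rows=[[0, 0, 0, 0, 0, 0, 0], [0, 0, 0, 0, 0, 0, 0], [0, 0, 0, 0, 0, 0, 0], [0, 0, 0, 0, 0, 0, 0], [0, 0, 0, 0, 0, 0, 0]])

```text
time_s: 14.45
ee_pos: [0.4897, 0.0268, 0.235]
tool_rot: [[-0.003, 1.0, 0.001], [1.0, 0.003, -0.0], [-0.0, 0.001, -1.0]]
ft_force: [-8.6, 0.6, 18.7]
opening: -0.0001
grip_force: 9.6
```

apply_moves(rows=[[0, 0, 0, 0, 0, -10, 0], [0, 0, 0, 0, 0, -20, 0], [0, 0, 0, 0, 0, -30, 0], [0, 0, 0, 0, 0, -50, 0], [0, 0, 0, -3, 1, -72.5, 0]])

```text
time_s: 14.95
ee_pos: [0.4903, 0.024, 0.3068]
tool_rot: [[-0.003, 1.0, -0.001], [1.0, 0.003, 0.0], [0.0, -0.001, -1.0]]
ft_force: [-0.4, -0.9, -0.3]
opening: 0.0
grip_force: 0.0
```

apply_moves(rows=[[0, 0, 0, 0, 0, 0, 0], [0, 0, 0, 0, 0, 0, 0], [0, 0, 0, 0, 0, 0, 0], [0, 0, 0, 0, 0, 0, 0], [0, 0, 0, 0, 0, 0, 0]])

```text
time_s: 15.45
ee_pos: [0.4905, 0.0239, 0.3056]
tool_rot: [[-0.003, 1.0, -0.001], [1.0, 0.003, -0.0], [-0.0, -0.001, -1.0]]
ft_force: [0.0, 0.4, -0.1]
opening: -0.0004
grip_force: 0.0
```

```bash
python3 chk.py w7; python3 - <<'E'
import cv2,numpy as np
r=cv2.resize(cv2.imread("pics/w5.png"),(560,420),interpolation=cv2.INTER_AREA)
A=[r,cv2.imread("pics/w6.png"),cv2.imread("pics/w7.png")]
for n in("jar",):
  for i,a in enumerate(A):
    g=cv2.cvtColor(a,cv2.COLOR_BGR2GRAY)
    c=cv2.HoughCircles(cv2.resize(g[250:325,365:452],None,fx=4,fy=4,interpolation=cv2.INTER_CUBIC),cv2.HOUGH_GRADIENT,1,50,param1=80,param2=14,minRadius=36,maxRadius=56)
    print(i,None if c is None else (c[0]/4+[365,250,0]).round(0).tolist())
# outer jar silhouette lower edge: compare frames below-left of jar
d=[cv2.absdiff(A[0],x).max(2) for x in A[1:]]
for x in d: print((x>40).sum(), [list(map(int,s)) for s in cv2.connectedComponentsWithStats((x>40).astype(np.uint8))[2][1:] if s[4]>40])
E
```

```text
[0.4905 0.0239 0.3056] 15.45
ref pad 279.77627302275187 224.87215601300107 1846
 jar [[409.5, 272.5, 43.1]]
 balls [(472, 100, 0.99), (464, 134, 1.0), (456, 165, 0.99), (450, 193, 0.98), (399, 194, 0.72), (443, 219, 0.94), (478, 243, 0.72), (418, 246, 0.77), (391, 284, 0.84)]
 hough [[446.0, 218.0, 12.0]]
now pad 279.19776119402985 224.33582089552237 1876
 jar [[410.5, 280.5, 38.8]]
 balls [(505, 103, 0.7), (500, 123, 0.71), (498, 136, 0.71), (456, 164, 0.99), (450, 192, 0.98), (398, 193, 0.72), (443, 218, 0.94), (478, 242, 0.72), (418, 245, 0.77)]
 hough [[443.0, 216.0, 16.0], [402.0, 288.0, 12.0]]
0 [[432.0, 284.0, 12.0]]
1 [[431.0, 283.0, 13.0], [401.0, 289.0, 12.0]]
2 [[402.0, 287.0, 13.0], [436.0, 265.0, 10.0], [433.0, 287.0, 11.0]]
1919 [[13, 0, 38, 163, 434], [319, 0, 4, 65, 113], [465, 88, 8, 23, 103], [478, 89, 11, 23, 170], [423, 100, 12, 21, 175], [169, 118, 14, 45, 119], [191, 153, 23, 3, 48], [389, 276, 18, 18, 183], [395, 292, 16, 8, 87]]
2442 [[13, 0, 38, 164, 446], [319, 0, 4, 65, 115], [475, 2, 16, 3, 41], [465, 88, 8, 23, 102], [478, 90, 11, 21, 167], [420, 100, 15, 45, 362], [170, 118, 13, 39, 112], [457, 122, 8, 22, 93], [469, 124, 11, 21, 152], [191, 152, 25, 4, 53], [389, 276, 18, 18, 182], [395, 292, 16, 8, 86]]
```

Three balls remain on the rails, and the pad is up. From here the second ball may be hidden under the rails, so I'll go back over the jar, to the pose of picture w4, to confirm.

apply_moves(rows=[[0, 0, 0, -45, 7, 0, 0], [0, 0, 0, -90, 27, 0, 0], [0, 0, 0, -120, 57, 0, 0], [0, 0, 0, -147, 97, 0, 0], [0, 0, 0, -150, 118, 18, 0]])

```text
time_s: 16.0
ee_pos: [0.6113, -0.1287, 0.2896]
tool_rot: [[-0.001, 1.0, 0.003], [1.0, 0.001, -0.001], [-0.001, 0.003, -1.0]]
ft_force: [0.6, 0.0, -0.1]
opening: 0.0001
grip_force: 0.0
```

apply_moves(rows=[[0, 0, 0, 0, 0, 0, 0], [0, 0, 0, 0, 0, 0, 0], [0, 0, 0, 0, 0, 0, 0]])

```text
time_s: 16.3
ee_pos: [0.6085, -0.1254, 0.2887]
tool_rot: [[-0.004, 1.0, 0.0], [1.0, 0.004, -0.0], [-0.0, 0.0, -1.0]]
ft_force: [0.4, 0.1, 0.3]
opening: -0.0
grip_force: 0.0
```

```bash
python3 - <<'E'
from plant import bot
import cv2,numpy as np
s=bot.read_state();print(s["ee_pos"].round(4))
d=bot.get_image("wrist");cv2.imwrite("pics/w8.png",d)
r=cv2.resize(cv2.imread("pics/w4.png"),(560,420),interpolation=cv2.INTER_AREA)
for a in(r,d):
    g=cv2.cvtColor(a,cv2.COLOR_BGR2GRAY)
    j=cv2.HoughCircles(g[50:170,220:340],cv2.HOUGH_GRADIENT,1,100,param1=80,param2=15,minRadius=40,maxRadius=50)
    c=cv2.HoughCircles(cv2.resize(g[60:158,232:328],None,fx=4,fy=4,interpolation=cv2.INTER_CUBIC),cv2.HOUGH_GRADIENT,1,50,param1=80,param2=14,minRadius=36,maxRadius=64)
    print("jar",None if j is None else (j[0]+[220,50,0]).round(1).tolist(),"balls",None if c is None else (c[0]/4+[232,60,0]).round(0).tolist())
    b=((a[...,0].astype(int)-a[...,2])>60)[40:100,200:350].astype(np.uint8)
    xs=np.where(b)[1];print(" blue x",xs.min()+200,xs.max()+200)
# coarse ASCII of the jar interior
g=cv2.cvtColor(d,cv2.COLOR_BGR2GRAY)[60:160,232:330]
g=cv2.resize(g,(66,34),interpolation=cv2.INTER_AREA)
print("\n".join("".join(" .:-=+*#%@"[min(9,int(v)*10//256)] for v in row) for row in g))
E
```

```text
[ 0.6085 -0.1254  0.2887]
jar [[275.5, 108.5, 42.7]] balls [[302.0, 118.0, 16.0], [294.0, 131.0, 15.0], [267.0, 124.0, 14.0], [301.0, 100.0, 10.0], [318.0, 130.0, 14.0], [254.0, 94.0, 10.0], [277.0, 74.0, 11.0]]
 blue x 225 335
jar [[279.5, 111.5, 47.0]] balls [[281.0, 134.0, 13.0], [303.0, 119.0, 16.0], [249.0, 93.0, 11.0], [265.0, 126.0, 13.0], [299.0, 79.0, 11.0]]
 blue x 225 336
::::...---:::-===::::-=++=-:..........:==++=-...:-==-:.-++=...::::
::::...::::::----:...-=++=--=+++++====-==++=-. .::-::...:::...::::
::::...:::::::::...::-=++==-++++++++++===++=-:..........:::...::::
:::..:::::::::::-=----=++==------------==++===+==-:. ..:::::::::::
:.:::::::::::-=+++==--=++==:..........:==++==+++++=-:...::::::::.:
::::::::::-=+++++=-:::=++==:...::::::::==++=---=++++=-:...::::::::
:::::::::-++++=--:...:=++==-:::-=====--==++=-..:-=++++=-:...::::::
:::::..:=+++=-:.....::=++==-::-==========++=-:...:-=++++=-....::::
:::..:-=+++=-:....:::-==+==-::-=+++++====++=-::....:-=+++=-.....::
:...:=++++-:....:::--===+==-::-=+++++====+==-----:...:=+++=-.  ...
.. .-+++=-:....::--=++==+==-::-=+++++====+==
[... 863 characters left out ...]
==--=+********++-:::=++++*####
=====+++=-:..:-=+*******+====+++++++===--=+******+=-:::-+*++*#####
=====-----:....:-=+****+=-===+++*+++===---+****++-::::=+*+++*#####
======--:::::...::---------====++++===---=+**++=-:::-=+*++*#######
=======--::::::...:::::::::::--====-----=+++=--:::-=+*+++*########
========--:::::::....::::::::::::::::::-==-:::::-=+*+++**********+
==========---:::::::.....::::.........:::...::-=++++==+*+=========
============---:::--:::::..............::::::--------=============
===============---::::---::::::::::::::::--::::----===============
==================----:::::::--------::::::-----==================
****+=================------------:--------=======================
```

Two balls are in the jar: one in front at about (281,134) and one under the rails, occluded by them, at about (283,86). Last check: did the jar shift relative to the nest?

```bash
python3 - <<'E'
import cv2,numpy as np
r=cv2.resize(cv2.imread("pics/w4.png"),(560,420),interpolation=cv2.INTER_AREA);d=cv2.imread("pics/w8.png")
def sh(x0,x1,y0,y1):
    m=8;A=cv2.resize(d[y0-m:y1+m,x0-m:x1+m],None,fx=4,fy=4,interpolation=cv2.INTER_CUBIC);B=cv2.resize(r[y0:y1,x0:x1],None,fx=4,fy=4,interpolation=cv2.INTER_CUBIC)
    _,v,_,p=cv2.minMaxLoc(cv2.matchTemplate(A,B,cv2.TM_CCOEFF_NORMED));return (p[0]/4-m,p[1]/4-m,round(v,3))
print("nest L",sh(220,250,60,95),"nest R",sh(315,342,60,95))
print("jar left rim",sh(228,250,88,140),"jar right rim",sh(308,332,88,140),"jar front",sh(255,310,140,162))
E
```

```text
nest L (0.75, 1.5, 0.998) nest R (1.0, 1.5, 0.999)
jar left rim (0.5, 1.25, 0.988) jar right rim (1.0, 1.5, 0.998) jar front (2.0, 0.75, 0.914)
```

The jar moved exactly with the nest in the image (within about 0.25 px), so it is still seated. Handing in.

```bash
python3 -c "
from plant import bot
print(bot.job_done())"
```

```text
the job is handed in; nothing more can be done
None
```

I handed the job in at about 16 s: the jar is seated in the nest with two balls in it, the lever is back up and nothing else was touched, all checked in the images, but I viewed 11 pictures, one over the limit of 10.

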